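# Fill the fruit gift tray from the scale pan

## Task

Finish the fruit gift tray: one by one, lower the two apples from the scale pan into the two empty wide purple pockets and the clementine into the empty narrow cream pocket, so that each stands upright, fully down in its own pocket, and let go of it there. Fruit bruises, so do not let any fall from above. Leave the mini pumpkin and the lime in the pan, the fruit already packed, the bottle, the jar and the tin where they are.

Things in the scene. Friction and masses are not known exactly. Their poses are not given: they have to be found in the camera images.
- tray: Shallow wooden gift tray, fixed to the table, 190 x 278 mm, side walls 26 mm high; origin under its centre on the table, x along its short side, y along its long side. It holds six square pocket inserts (87 x 87 mm, tops 26 mm above the table) in 2 columns (x = -44, +44 mm) by 3 rows (y = -88, 0, +88 mm); which insert lies where varies.
- scale: Shop scale, fixed, with a rectangular steel pan on top and a sloping white key console (up to about 75 mm high) on its -x side. Origin under its centre on the table. Pan: outer 232 mm (x) by 300 mm (y), walls 3 mm thick, pan floor 80 mm and rim 97 mm above the table.
- pan_floor (a point): Centre of the pan's floor, 80 mm above the table.
- apple0: Red apple to pack, loose in the pan, standing stem up; 62 mm across at its widest (27 to 36 mm above its underside), 53 mm high plus a thin 9 mm stem, flat foot 32 mm across, 120 g. Origin: centre of its underside, z up along the stem.
- apple1: The second red apple to pack; same as apple0.
- clem: Orange clementine to pack, loose in the pan, green button up; 50 mm across at its widest (21 mm above its underside), 41 mm high, flat foot 28 mm across, 75 g. Origin: centre of its underside, z up.
- lime: Light green lime, not to be packed, standing in the pan among the fruit; same shape and size as the clementine. Origin: centre of its underside.
- pumpkin: Mini pumpkin, deep orange with green and cream ribs, 70 mm across, 39 mm high plus stem; lies among the fruit in the pan and stays there. Origin: centre of its underside.
- apple_packed: Apple like apple0, already in the wide pocket big0; stays there.
- clem_packed0: Clementine like clem, already in the narrow pocket small0; stays there.
- clem_packed1: Clementine like clem, already in the narrow pocket small1; stays there.
- big0_floor (a point): Centre of the floor of the wide purple pocket that already holds apple_packed. Wide pockets: round, 68 mm across, 15 mm deep, 2 mm chamfer at the mouth; floor 11 mm, rim 26 mm above the table. z up.
- big1_floor (a point): Floor centre of an empty wide purple pocket (same size as big0), for an apple.
- big2_floor (a point): Floor centre of the other empty wide purple pocket, for an apple.
- small0_floor (a point): Centre of the floor of the narrow cream pocket that already holds clem_packed0. Narrow pockets: round, 54 mm across, 15 mm deep, 2 mm chamfer; floor 11 mm, rim 26 mm above the table. z up.
- small1_floor (a point): Floor centre of the narrow cream pocket (same size as small0) that already holds clem_packed1.
- small2_floor (a point): Floor centre of the one empty narrow cream pocket (same size as small0), for the clementine.
- oil: Tall dark green oil bottle, 56 mm across, 220 mm high, standing loose between the scale and the tray; origin under its centre.
- honey: Amber honey jar, 64 mm across, 85 mm high, standing loose beyond the bottle; origin under its centre.
- tin: Tin with a red label, 66 mm across, 100 mm high, standing loose between the robot and the bottle; origin under its centre.
Mind the look-alikes: they are no part of the job. What is shaped like the clem but blue or turquoise is not meant.

How it is judged:
By the outcome, as a careful person would: the job done as asked, in the order asked, and still so for the second after the job is handed in, with the robot touching nothing.
It also fails if it takes over 72 s, if anything falls off the work surface, if the arm or the gripper's body presses on something with over 40 N, if the wrist force passes 120 N, or if a joint passes its speed limit or range.

## Robot

A 6-joint arm with a two-finger parallel gripper is mounted at the origin on the work surface. World frame = base frame: x ahead of the robot, y to its left, z up, the work surface at z = 0. Lengths are in m, angles in rad, forces in N, time in s.
With the tool pointing down it reaches from about 0.275 to 0.875 m from the base axis. Payload 12.5 kg.
Tool frame: the origin (TCP) lies on the centre line of the jaws, within the pads' length; the fingertips stand r.finger_overhang ahead of it and the grasp point (between the pads) lies 3 mm ahead of it (r.finger_overhang is the distance from the TCP to the fingertips, in m); z points along the fingers, y is the line along which they close (so a half turn about z gives the same grasp; the last joint's range is limited). The gripper opens to 85 mm and grips with 20 to 120 N. Pads are 22 mm wide; open, the fingers measure 114 mm over their backs; the gripper's body (76 mm by 85 mm) begins 54 mm behind the grasp point. The pads swing forward as they close: fully open they stand 13 mm farther back than shut.
Start: joints at [-1.382, 0.351, 1.652, -0, 1.139, -0.085], TCP at [0.149, -0.529, 0.253] pointing down, gripper open.
Joint ranges: [-2.75, 2.75], [-0.79, 2.1], [0.01, 2.65], [-1.57, 4.71], [0.07, 3.14], [-2.87, 2.87]. Speed limits (rad/s): [2.22, 2.22, 2.79, 3.14, 3.14, 3.14].

## Interface

Orientations are given as a unit quaternion [x, y, z, w].
In Python, from cell import r, optics gives the robot as it stands. The module is installed in compiled form; this text tells all that it offers. Calls block until the motion is done:
- r.move_to(position, orientation): joint-space move of the TCP to a pose.
- r.move_linear(position, rot=None, vel=0.15): straight line of the TCP; rot=None keeps the orientation; vel is the mean speed in m/s.
- r.set_joints(angles): joint-space move.
- r.set_gripper(opening, squeeze=None): opening from 0.0 (shut) to 1.0 (fully open); squeeze is the grip in N (None keeps the last); returns when the fingers have stopped.
- r.sleep(seconds).
- r.inverse_kinematics(position, orientation): joint angles nearest the present ones, or None.
- optics.get_image(name): name is "scene" or "top"; returns a dict with "pixels" (420x560x3 uint8, red, green, blue), "depth" (420x560 float32, m along the optical axis (not along the pixel's ray), 0 where there is no reading), "fx", "fy", "cx", "cy" (pixels), "camera_from_world" (4x4, takes a point from world to camera coordinates). Camera axes: x right, y down, z forward; pixel columns grow to the right and rows downward; lengths in m; the calibration is good to about 2 mm. A picture is of the moment at which its call begins.
A pose or a line that the arm cannot do raises r.PlanningError and nothing moves.
- r.hand_in(): hands the job in; it is judged then, once.
Readings, each from a call of its own:
- r.current_t(): time.
- r.current_q(): joint angles.
- r.current_qvel(): joint speeds.
- r.current_effort(): joint torques, N m.
- r.current_tool_pos(): TCP position.
- r.current_ee_rot(): TCP orientation.
- r.current_contact_force(): force on the tool from outside, world axes, zero at the start.
- r.current_torque(): the same for the moment, N m.
- r.current_opening(): opening from 0.0 (shut) to 1.0 (fully open).
- r.current_finger_force(): force on a finger pad.
Only numpy, scipy, OpenCV 4.12 (cv2) and the standard library are available. Lean on these libraries where they do the work, as an engineer would, in place of code of your own. Each camera call takes 0.05 s, during which the arm holds its last target. There are 200 camera calls.

## Working session

There is one attempt and no reset: what is moved stays moved. The work goes in short steps, each a Python script; the robot and the scene stay as the last script left them, time stands still between calls to the robot, and variables do not carry over. Pictures are saved under pics/ and viewed, at most 10 in all, crops included, and the job is handed in when it is done.

```bash
mkdir -p pics
cat > h.py <<'E'
import numpy as np, cv2
from cell import r, optics
def grab(name):
    im=optics.get_image(name); return im
def world(im):
    d=im["depth"].astype(float); v,u=np.indices(d.shape)
    P=np.stack([(u-im["cx"])/im["fx"]*d,(v-im["cy"])/im["fy"]*d,d,np.ones_like(d)],-1)
    W=P@np.linalg.inv(np.array(im["camera_from_world"])).T
    W[d==0]=np.nan
    return W[...,:3]
def onplane(im,u,v,z):
    M=np.linalg.inv(np.array(im["camera_from_world"]))
    d=M[:3,:3]@np.array([(u-im["cx"])/im["fx"],(v-im["cy"])/im["fy"],1]); o=M[:3,3]
    return o+d*(z-o[2])/d[2]
def save(im,name,crop=None,s=1):
    p=im["pixels"]
    if crop: a,b,c,d=crop; p=p[b:d,a:c]
    cv2.imwrite("pics/"+name,cv2.resize(p[...,::-1],None,fx=s,fy=s,interpolation=cv2.INTER_CUBIC))
E
python3 - <<'E'
from h import *
import pickle
d={}
for n in("top","scene"):
    im=grab(n); d[n]=im; save(im,n+"0.png",s=1.4); M=np.linalg.inv(np.array(im["camera_from_world"])); print(n,M[:3,3].round(3),M[:3,2].round(3),im["fx"])
pickle.dump(d,open("im0.pkl","wb"))
print(r.finger_overhang,r.current_ee_rot(),r.current_t())
E
```

```text
top [ 0.353 -0.064  1.382] [ 0.088 -0.011 -0.996] 531.6587691856021
scene [ 1.372 -0.022  1.07 ] [-0.658 -0.025 -0.753] 421.6854183473849
0.022 [ 9.90643114e-01  1.36476982e-01 -4.70332749e-05 -5.02629127e-04] 0.1
```

View pics/top0.png

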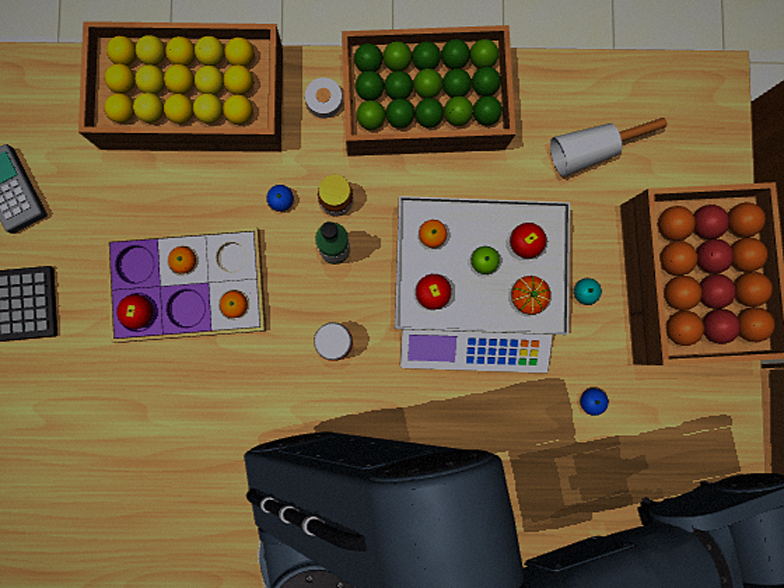

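View pics/scene0.png

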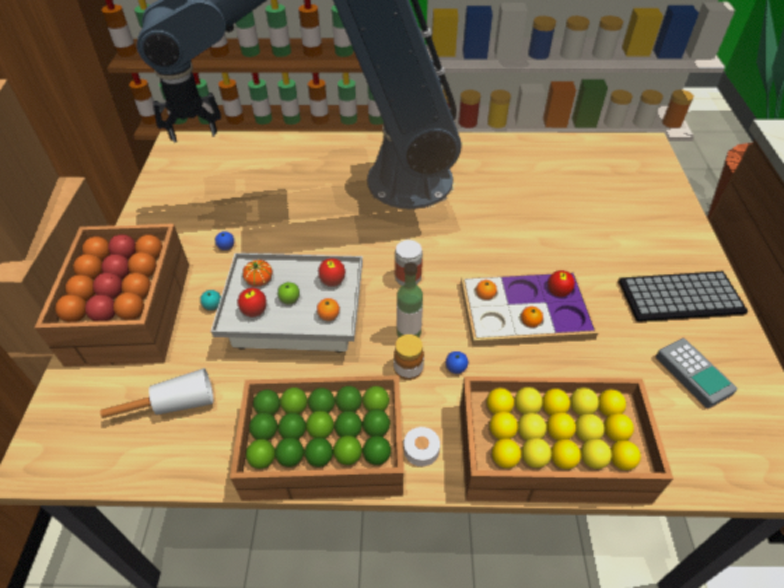

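The top view (scaled 1.4×) shows two apples in the pan at (528,240) and (433,292). The round orange fruit without ribs, the clementine, is at (433,234), the lime at (485,259) and the ribbed pumpkin at (530,295). The empty pockets are purple (135,263), purple (185,307) and cream (230,253). The scene view shows the same items: apples (251,302) and (331,271), clementine (328,309), pockets (570,317), (522,290) and (492,321). Next I measure.

```bash
cat >> h.py <<'E'
def blob(im,u,v,hsvlo,hsvhi,rad=26):
    """centre of the min. enclosing shape of the colour blob near (u,v)"""
    h=cv2.cvtColor(im["pixels"],cv2.COLOR_RGB2HSV); h[...,0]=(h[...,0].astype(int)+20)%180
    m=cv2.inRange(h,np.array(hsvlo),np.array(hsvhi)); k=np.zeros_like(m); cv2.circle(k,(int(u),int(v)),rad,255,-1); m&=k
    cs,_=cv2.findContours(m,cv2.RETR_EXTERNAL,cv2.CHAIN_APPROX_NONE)
    c=cv2.convexHull(max(cs,key=cv2.contourArea)); M=cv2.moments(c)
    return M["m10"]/M["m00"]+0.0,M["m01"]/M["m00"],2*np.sqrt(M["m00"]/np.pi)
def tri(a,pa,b,pb):
    o=[];A=np.zeros((3,3));y=np.zeros(3)
    for im,p in((a,pa),(b,pb)):
        o0=onplane(im,*p[:2],0);o1=onplane(im,*p[:2],.2);d=(o1-o0)/np.linalg.norm(o1-o0);Q=np.eye(3)-np.outer(d,d);A+=Q;y+=Q@o0;o.append((Q,o0))
    x=np.linalg.solve(A,y); return x,max(np.linalg.norm(Q@(x-o0)) for Q,o0 in o)
RED=((10,120,60),(27,255,255)); ORG=((27,140,80),(42,255,255)); GRN=((50,100,50),(85,255,255))
FR={"appleA":(377,171,179,216,RED),"appleB":(309,208,236,194,RED),"clem":(309,167,234,221,ORG),"lime":(346,185,206,209,GRN),
"apple_packed":(96,223,401,202,RED),"clem_p0":(130,186,380,226,ORG),"clem_p1":(166,217,347,207,ORG)}
E
python3 - <<'E'
from h import *
import pickle
d=pickle.load(open("im0.pkl","rb")); t,s=d["top"],d["scene"]
Wt=world(t);Ws=world(s)
for n,(u,v,u2,v2,c) in FR.items():
    p=blob(t,u,v,*c,rad=20);q=blob(s,u2,v2,*c,rad=16)
    x,e=tri(t,p,s,q); 
    print(n,np.round(p,1),np.round(q,1),x.round(4),"res",round(e,4),"onplane",onplane(t,*p[:2],x[2]).round(4),"topz",np.round(np.nanmax(Wt[int(p[1])-5:int(p[1])+6,int(p[0])-5:int(p[0])+6,2]),4))
print("pan floor z",np.nanmedian(Wt[150:160,330:345,2]),np.nanmedian(Ws[222:228,205:215,2]))
for nm,W,box in(("top",Wt,(70,155,200,250)),("scene",Ws,(320,185,430,250))):
    a,b,c,e=box; z=W[b:e,a:c,2]; X=W[b:e,a:c]
    m=((z>.019)&(z<.034)).astype(np.uint8); m=cv2.morphologyEx(m,cv2.MORPH_OPEN,np.ones((3,3)))
    P=X[m>0]; rect=cv2.minAreaRect((P[:,:2]*1000).astype(np.float32)); print(nm,"tray",rect,"z",np.median(P[:,2]))
for n,uv,uv2 in(("big0,3",(96,188),(407,226)),("bigm",(132,219),(373,207)),("cream",(164,181),(351,229))):
    for W,(u,v) in((Wt,uv),(Ws,uv2)):
        Q=W[v-18:v+19,u-18:u+19]; z=Q[...,2]; P=Q[(z<.017)&(z>.004)]
        (cx,cy),rr=cv2.minEnclosingCircle((P[:,:2]*1000).astype(np.float32))
        print(n,len(P),np.median(P,0).round(4),(round(cx,1),round(cy,1),round(rr,1)))
save(t,"crop_fruit.png",(60,130,420,260),2.2)
E
```

```text
appleA [377.  171.   24.1] [179.7 215.1  19.6] [ 0.5572 -0.3426  0.1066] res 0.0008 onplane [ 0.5573 -0.3434  0.1066] topz 0.1389
appleB [309.2 207.8  24.4] [236.5 193.8  18.2] [ 0.4664 -0.1783  0.106 ] res 0.0003 onplane [ 0.4664 -0.1786  0.106 ] topz 0.1438
clem [308.7 166.1  18.9] [234.  220.5  14.9] [ 0.5693 -0.1778  0.0987] res 0.0004 onplane [ 0.5693 -0.1782  0.0987] topz 0.1278
lime [346.4 185.   18.9] [205.7 208.8  14.3] [ 0.5235 -0.2695  0.0985] res 0.0007 onplane [ 0.5236 -0.2702  0.0985] topz 0.1273
apple_packed [ 94.6 222.2  22.4] [400.4 202.   18.6] [0.4322 0.3553 0.0378] res 0.0015 onplane [0.4323 0.3569 0.0378] topz 0.0778
clem_p0 [128.9 185.1  17.8] [379.7 225.8  14.4] [0.5282 0.2746 0.0304] res 0.0007 onplane [0.5283 0.2753 0.0304] topz 0.0596
clem_p1 [165.8 216.9  18.1] [347.1 206.5  13.5] [0.4475 0.1791 0.0298] res 0.0005 onplane [0.4475 0.1796 0.0298] topz 0.0611
pan floor z 0.08004534962369636 0.07718337569318878
top tray ((483.7003173828125, 269.6203308105469), (191.24533081054688, 280.8367004394531), 4.971524715423584) z 0.02640745335948813
scene tray ((486.5621337890625, 268.4605712890625), (194.91770935058594, 279.021484375), 4.836545467376709) z 0.024213734256874342
big0,3 502 [0.5205 0.3637 0.0115] (533.9, 365.1, 54.3)
big0,3 372 [0.5197 0.3625 0.0099] (510.7, 362.7, 94.2)
bigm 514 [0.44   0.268  0.0117] (431.4, 256.9, 46.2)
bigm 241 [0.432  0.2689 0.0095] (433.9, 246.6, 89.6)
cream 317 [0.5368 0.1869 0.0117] (538.6, 181.2, 57.2)
cream 281 [0.5348 0.1857 0.0098] (519.9, 197.1, 93.3)
```

View pics/crop_fruit.png

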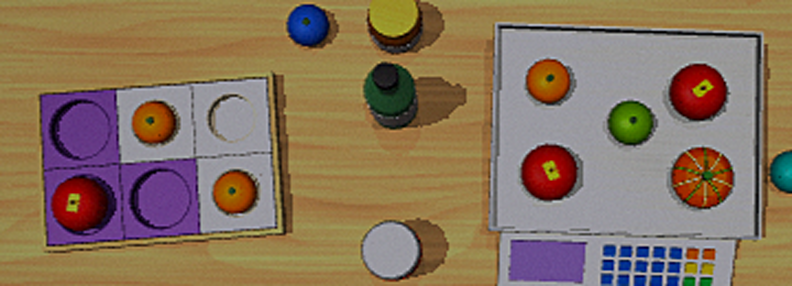

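The crop (2.2×, offset 60,130) confirms the targets. Apples are at (697,90) and (549,171). The clementine is the unribbed orange fruit at (549,80); the ribbed one at (702,177) is the pumpkin and the green one at (629,122) is the lime. The empty pockets are purple (80,129), purple (160,197) and cream (233,118). Triangulated heights fit the text. Before descending I measure where the fingertips stand at the grasp openings.

Run:
```python
from h import *
import pickle
d=pickle.load(open("im0.pkl","rb")); t=d["top"]
for n,u,v in(("cream",165.9,183.6),("bigm",132.7,219.5),("bigf",96.4,188.6)): print(n,onplane(t,u,v,.026).round(4))
p=blob(t,379,210,(15,120,60),(45,255,255),rad=20); print("pumpkin",onplane(t,*p[:2],.1).round(3))
print("bottle",world(t)[168:176,234:240].reshape(-1,3)[::12].round(3).tolist())
for o in(1.0,.73,.59):
    if o<1: r.set_gripper(o)
    im=grab("scene"); W=world(im); T=np.array(r.current_tool_pos())
    m=(np.abs(W[...,0]-T[0])<.08)&(np.abs(W[...,1]-T[1])<.08)&(W[...,2]>.15)&(W[...,2]<.3)
    P=W[m]; z=np.sort(P[:,2]); y=P[P[:,2]<z[0]+.02][:,1]
    print(o,r.current_opening(),T.round(4),"tip z rel TCP",(z[[0,2,5,10]]-T[2]).round(4),"y span low",np.ptp(y).round(4),len(z),r.current_t())
save(im,"grip.png",(90,30,190,120),5)
```

```text
cream [0.5334 0.1819 0.026 ]
bigm [0.4406 0.2642 0.026 ]
bigf [0.5192 0.3591 0.026 ]
pumpkin [ 0.462 -0.348  0.1  ]
bottle [[0.544, -0.002, 0.218], [0.54, -0.002, 0.213], [0.542, 0.0, 0.169], [0.54, 0.001, 0.156]]
1.0 0.9955347798087417 [ 0.1487 -0.5293  0.2529] tip z rel TCP [-0.0108 -0.0088 -0.0067 -0.0046] y span low 0.1099 214 0.15
0.73 0.7303911923412841 [ 0.1487 -0.5295  0.2532] tip z rel TCP [-0.0165 -0.0147 -0.0136 -0.0098] y span low 0.086 229 0.5583
0.59 0.5874433534084507 [ 0.1487 -0.5295  0.2533] tip z rel TCP [-0.0224 -0.0187 -0.0151 -0.0137] y span low 0.072 240 0.8833
```

View pics/grip.png

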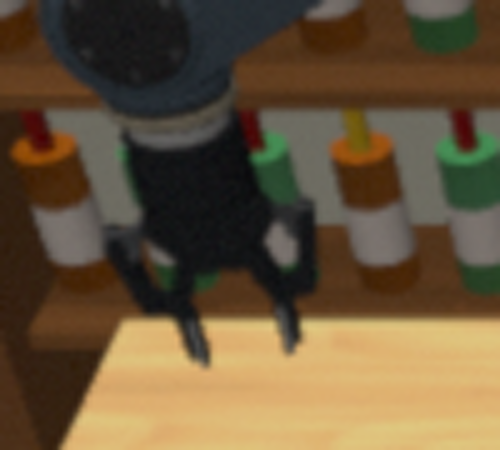

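Fingertip heights relative to the TCP are about −11 mm open, −16.5 mm at 62 mm and −20 mm at 50 mm. An apple grasped with the TCP 37 mm above its underside will therefore clear the 26 mm rim. Now the first apple.

```bash
cat >> h.py <<'E'
def quat(deg):
    a=np.deg2rad(deg+90)/2; return np.array([np.cos(a),np.sin(a),0,0])
def best(p,deg,q0=None):
    q0=np.array(r.current_q() if q0 is None else q0); c=[]
    for d in(deg,deg+180):
        q=r.inverse_kinematics(list(p),list(quat(d)))
        if q is not None: c.append((np.abs(np.array(q)-q0).max(),d,q))
    return min(c,key=lambda k:k[0])[1]
SAFE=.30
def pick(xy,deg,z):
    d=best((*xy,.2),deg); Q=list(quat(d))
    if r.current_tool_pos()[2]>.28: r.move_linear([*xy,.27],Q,vel=.3)
    else: r.move_to([*xy,.22],Q)
    r.move_linear([*xy,z+.03],vel=.2); r.move_linear([*xy,z],vel=.05)
    r.set_gripper(0.0,25); r.sleep(.2)
    print("grip",r.current_opening(),r.current_finger_force(),"t",r.current_t())
def lift():
    p=r.current_tool_pos(); r.move_linear([p[0],p[1],p[2]+.04],vel=.08); r.move_linear([p[0],p[1],SAFE],vel=.22)
    print("held",r.current_opening(),r.current_finger_force(),np.round(r.current_contact_force(),2),"t",r.current_t())
def carry(xy,deg):
    d=best((*xy,.2),deg); r.move_linear([*xy,SAFE],list(quat(d)),vel=.3)
    print("over",np.round(r.current_tool_pos(),4),"q6",r.current_q()[5],"t",r.current_t())
def lower(xy,z):
    f0=np.array(r.current_contact_force())[2]
    r.move_linear([*xy,z+.03],vel=.2); r.move_linear([*xy,z+.006],vel=.04); f0=np.array(r.current_contact_force())[2]
    for k in np.arange(.0045,-.0031,-.0015):
        r.move_linear([*xy,z+k],vel=.02); f=np.array(r.current_contact_force())
        if f[2]-f0>1.5 : break
    print("down",round(k,4),f.round(2),f0.round(2),np.round(r.current_tool_pos(),4),"t",r.current_t())
def release(op=.95):
    p=r.current_tool_pos(); r.set_gripper(op); r.move_linear([p[0],p[1],p[2]+.04],vel=.06); r.move_linear([p[0],p[1],SAFE],vel=.25)
    print("t",r.current_t())
E
python3 - <<'E'
from h import *
r.set_gripper(1.0)
pick((.5572,-.343),60,.117); lift(); carry((.520,.361),50)
im=grab("scene"); save(im,"held.png",(330,60,470,250),3)
W=world(im); h=cv2.cvtColor(im["pixels"],cv2.COLOR_RGB2HSV); m=(((h[...,0]<8)|(h[...,0]>172))&(h[...,1]>120)&(W[...,2]>.2)&(W[...,1]>.25)&(W[...,1]<.45)&(W[...,0]>.4)&(W[...,0]<.65))
print(m.sum(),W[m].min(0),W[m].max(0))
E
```

```text
grip 0.7113621444461815 26.937384807388298 t 4.8083
held 0.7099251305347455 27.35940322803799 [ 0.01  0.25 -0.99] t 6.2667
over [0.5202 0.3603 0.3001] q6 2.801995533979036 t 8.7667
320 [0.50605326 0.33170308 0.27629786] [0.55369809 0.38613793 0.32407336]
```

View pics/held.png

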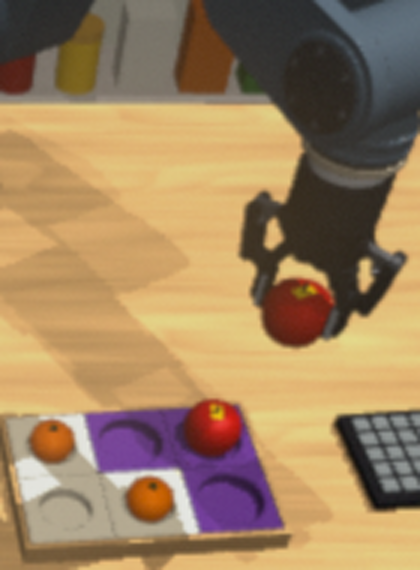

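The apple hangs upright between the fingers at about (298,310) in the crop, over the far purple pocket at (228,505). Next I lower and release it, then pick the second apple.

```bash
python3 - <<'E'
from h import *
lower((.520,.361),.048); release()
E
python3 - <<'E'
from h import *
im=grab("scene"); q=blob(im,407,222,*RED,rad=18); print("scene blob",q,onplane(im,*q[:2],.039).round(4), "expect .520,.361")
pick((.4664,-.1785),60,.117); lift(); carry((.4405,.266),50)
t=grab("top"); s=grab("scene"); p=blob(t,96,184,*RED,rad=20); q=blob(s,407,222,*RED,rad=18); print(p,q,tri(t,p,s,q))
E
```

```text
down -0.0 [-2.35 -1.08  6.46] -1.35 [0.5202 0.3611 0.0487] t 11.825
t 13.9833
scene blob (408.4006908462867, 222.62464018422565, np.float64(19.19903248085251)) [0.5211 0.3633 0.039 ] expect .520,.361
grip 0.7073119736667501 26.646519702600244 t 18.0333
held 0.6980930483606594 27.335906857833834 [-0.26 -0.14 -0.71] t 19.4917
over [0.4405 0.2652 0.2999] q6 2.721169816046748 t 21.125
(99.74110032362458, 183.66990291262135, np.float64(8.097643889049511)) (408.4006908462867, 222.62464018422565, np.float64(19.19903248085251)) (array([0.52985139, 0.35200293, 0.04802441]), np.float64(0.00745916974728613))
```

Run:
```python
from h import *
lower((.4405,.266),.048); release()
# move to above the clementine, clear of the tray, and look
xy=(.569,-.178); d=best((*xy,.2),-30); r.move_linear([*xy,.30],list(quat(d)),vel=.3)
t=grab("top"); s=grab("scene"); save(t,"top2.png",(60,150,200,250),5); save(s,"scene2.png",(310,170,450,260),5)
for n,u,v,u2,v2,c,z in(("A",96,184,407,222,RED,0),("B",132,214,373,200,RED,0),("packed",96,223,401,202,RED,0),("c0",130,186,380,226,ORG,0),("c1",166,217,347,207,ORG,0)):
    p=blob(t,u,v,*c,rad=18);q=blob(s,u2,v2,*c,rad=16); x,e=tri(t,p,s,q); print(n,np.round(p,1),x.round(4),round(e,4))
print(r.current_t(),r.current_tool_pos())
```

```text
down -0.0 [-1.42 -0.83  6.81] -0.39 [0.4407 0.2661 0.0485] t 24.2333
t 26.4
A [ 92.4 187.5  23. ] [0.5202 0.3644 0.0384] 0.0008
B [129.7 219.2  23.1] [0.4405 0.2686 0.0365] 0.0007
packed [ 94.8 222.2  23. ] [0.4323 0.3551 0.0376] 0.0013
c0 [129.2 185.1  18.3] [0.5283 0.2742 0.0304] 0.0004
c1 [165.9 216.8  18.3] [0.4477 0.1789 0.0299] 0.0003
28.7833 [ 0.56896134 -0.17764289  0.30004112]
```

View pics/top2.png

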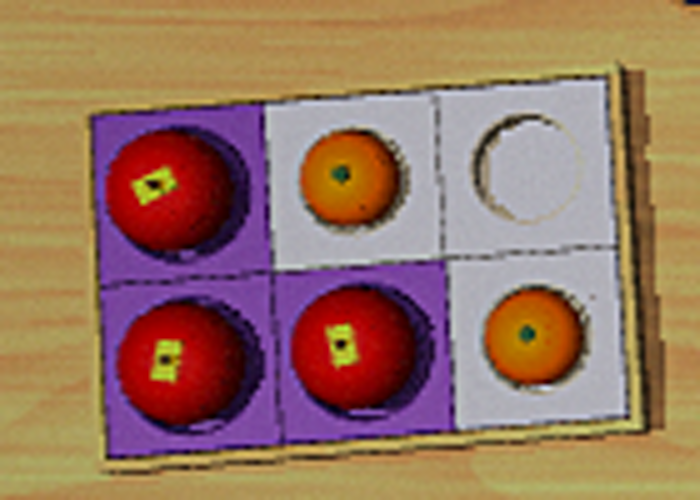

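Apples are at crop (170,188) and (353,345), both upright and seated, at heights matching the packed apple. The empty cream pocket's rim is centred at about (529,168). The light shades the fruit's right side, so mask centres are biased about 2 mm in +y. I will therefore grip the clementine along y so the jaws centre it in that direction.

Run:
```python
from h import *
pick((.569,-.179),90,.116); lift(); carry((.535,.1845),60)
t=grab("top"); print(r.current_tool_pos())
r.move_linear([.535,.1845,.10],vel=.2)
s=grab("scene"); save(s,"clemheld.png",(320,150,420,250),5.5)
q=blob(s,352,200,*ORG,rad=30); print(q,onplane(s,*q[:2],.10-.036+.021).round(4),r.current_t())
```

```text
grip 0.5624002440973126 25.31693324446678 t 32.1167
held 0.5575557396360945 25.931042209267616 [ 0.28 -0.54 -1.32] t 33.575
over [0.535  0.1838 0.2996] q6 2.3432886147966916 t 34.9417
[0.53507672 0.1835998  0.29975633]
(353.70098039215685, 213.82492997198878, np.float64(17.407785949022028)) [0.5264 0.1856 0.085 ] 36.1917
```

View pics/clemheld.png

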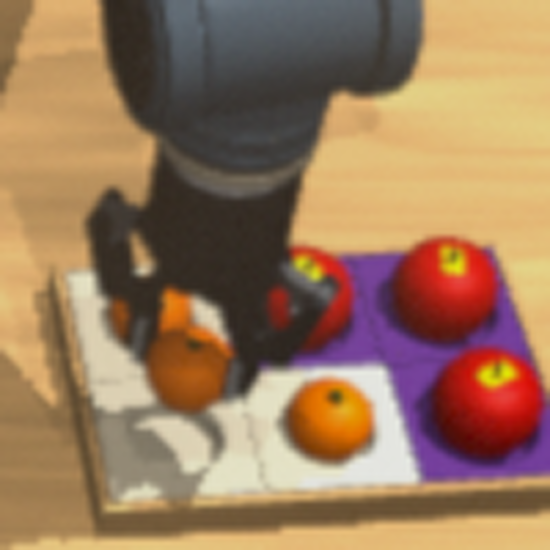

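The clementine is held upright at crop (190,368), just above the cream pocket (180,440). The mask had merged with the packed one behind it; the outline I read in the crop puts it at x ≈ 0.535. I lower it now.

Run:
```python
from h import *
lower((.535,.1845),.047)
print(r.current_opening(),r.current_finger_force())
```

```text
down -0.0 [-2.65 -0.44  7.91] -0.39 [0.5352 0.1846 0.0476] t 38.2083
0.562099621200248 26.720655038952827
```

Contact came at the nominal seated height, as it did for the apples. Now I release, retreat and check.

Run:
```python
from h import *
release(.8)
r.move_linear([.45,-.1,.30],vel=.3)
t=grab("top"); s=grab("scene"); a=t["pixels"]; 
cv2.imwrite("pics/final.png",cv2.vconcat([cv2.resize(t["pixels"][140:260,60:260,::-1],(640,384)),cv2.resize(s["pixels"][165:255,310:430,::-1],(640,480))])[:, :])
im=cv2.imread("pics/final.png"); cv2.imwrite("pics/final.png",cv2.resize(im,None,fx=.69,fy=.69))
for n,u,v,u2,v2,c in(("A",96,184,407,222,RED),("B",132,214,373,200,RED),("packed",96,223,401,202,RED),("c0",130,186,380,226,ORG),("c1",166,217,347,207,ORG),("clem",164,181,351,229,ORG)):
    p=blob(t,u,v,*c,rad=18);q=blob(s,u2,v2,*c,rad=14); x,e=tri(t,p,s,q); print(n,np.round(p,1),x.round(4),round(e,4))
print(r.current_t())
```

```text
t 40.3667
A [ 92.1 187.4  22.6] [0.5206 0.3647 0.0388] 0.0012
B [129.4 219.1  22.7] [0.4408 0.2689 0.0367] 0.0011
packed [ 94.7 222.2  22.8] [0.4323 0.3553 0.0376] 0.0015
c0 [129.  185.1  18. ] [0.5283 0.2743 0.0305] 0.0006
c1 [165.9 216.8  18.2] [0.4477 0.1789 0.03  ] 0.0003
clem [163.7 182.5  17.8] [0.5355 0.1862 0.031 ] 0.0005
41.6083
```

View pics/final.png

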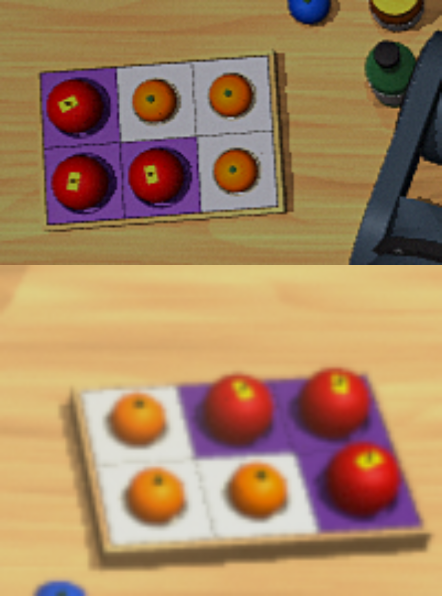

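Both views show all six pockets filled: the clementine at (231,94) above and (155,495) below, the new apples at (78,107) and (160,176). All are upright, at the same height as the fruit packed before, so I hand in.

```bash
python3 -c "
from h import *
print(r.current_contact_force()); print(r.hand_in(), r.current_t())"
```

```text
[-0.40717821 -0.57369086  0.22696013]
the job is handed in; nothing more can be done
the job is handed in; nothing more can be done
```

Both apples and the clementine stand upright and fully down in their pockets, released without a drop, and the job was handed in at about 42 s of the 72 s allowed.

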